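# Brush out a slanted cartridge barrel down to its hidden piston

## Robot

A 6-joint arm with a two-finger parallel gripper is mounted at the origin on the work surface. World frame = base frame: x ahead of the robot, y to its left, z up, the work surface at z = 0. Lengths are in m, angles in rad, forces in N, time in s.
With the tool pointing down it reaches from about 0.3 to 0.825 m from the base axis. Payload 5.4 kg.
Tool frame: the origin (TCP) lies at the very end of the fingers, on their centre line; the grasp point (between the pads) lies 19 mm behind it; z points along the fingers, y is the line along which they close (so a half turn about z gives the same grasp; the last joint's range is limited). The gripper opens to 92 mm and grips with 3 to 60 N. Pads are 20 mm wide; open, the fingers measure 128 mm over their backs; the gripper's body (75 mm by 189 mm) begins 69 mm behind the grasp point.
Start: joints at [0.971, 0.158, 1.597, -0, 1.386, -0.21], TCP at [0.219, 0.532, 0.215] pointing down, gripper open.
Joint ranges: [-2.91, 2.91], [-0.94, 2.29], [0.18, 2.7], [-1.29, 4.43], [0.17, 2.64], [-3, 3]. Speed limits (rad/s): [2.57, 2.57, 3.14, 3.14, 3.14, 3.14].

## Interface

Orientations are given as a rotation vector (axis times angle).
In Python, from workcell import bot gives the robot as it stands. Calls block until the motion is done:
- bot.goto(position, orientation): joint-space move of the TCP to a pose.
- bot.line_to(position, rot=None, max_speed=0.15): straight line of the TCP; rot=None keeps the orientation; max_speed is the mean speed in m/s.
- bot.set_joints(angles): joint-space move.
- bot.set_gripper(opening, newtons=None): opening from 0.0 (shut) to 1.0 (fully open); newtons is the grip in N (None keeps the last); returns when the fingers have stopped.
- bot.hold(seconds).
- bot.inverse_kinematics(position, orientation): joint angles nearest the present ones, or None.
- bot.read_camera(name): name is "side" or "top" or "wrist"; returns a dict with "pixels" (384x512x3 uint8, blue, green, red), "fx", "fy", "cx", "cy" (pixels), "k1" (the pictures are not rectified: a ray, as slopes to the right and down, at radius r is drawn at 1 + k1 r^2 times it, then the intrinsics apply), "R" (3x3) and "t" (3): a world point X has camera coordinates R X + t. Camera axes: x right, y down, z forward; pixel columns grow to the right and rows downward; lengths in m; the calibration is good to about 2 mm. A picture is of the moment at which its call begins. There is no depth.
A pose or a line that the arm cannot do raises bot.MotionError and nothing moves.
- bot.job_done(): hands the job in; it is judged then, once.
Readings, each from a call of its own:
- bot.current_clock(): time.
- bot.current_joints(): joint angles.
- bot.current_joint_vel(): joint speeds.
- bot.current_effort(): joint torques, N m.
- bot.current_ee_pos(): TCP position.
- bot.current_tool_rot(): TCP orientation.
- bot.current_contact_force(): force on the tool from outside, world axes, zero at the start.
- bot.current_ft_torque(): the same for the moment, N m.
- bot.current_opening(): opening from 0.0 (shut) to 1.0 (fully open).
- bot.current_grip_force(): force on a finger pad.
Only numpy, scipy, OpenCV 4.12 (cv2) and the standard library are available. Lean on these libraries where they do the work, as an engineer would, in place of code of your own. Each camera call takes 0.05 s, during which the arm holds its last target. There are 200 camera calls.

## Task

Wash out the orange cartridge barrel held at a slant in the grey cradle: take the bottle brush from its steel pot and scrub up and down inside the barrel, pressing the brush end lightly on the loose white piston three times and drawing the bristles up to the mouth of the barrel between one press and the next. Nobody knows how deep the piston sits, so feel for it gently and do not shove it further in. Then stand the brush back in its pot, bristles down, let go of it, and leave the beaker, the tube rack and the soap bottle where they are.

Things in the scene. Friction and masses are not known exactly. Their poses are not given: they have to be found in the camera images.
- brush: bottle brush, 225 mm long, standing bristles down in the pot. Origin at the flat bristle end, z axis along the brush towards the handle. Bristle head 0 to 45 mm from the end, 30 mm diameter, white; steel wire 8 mm diameter up to 150 mm; square blue handle 16 x 16 mm from 150 to 225 mm, its sides along the brush's x and y. About 80 g
- brush_tip (a point): centre of the bristle end of the brush (the brush's origin)
- brush_grip (a point): middle of the blue handle, 190 mm from the bristle end
- pot: round steel brush pot fixed to the bench, 70 mm high, inner diameter 48 mm, outer 54 mm, foot 80 mm. Origin at the centre of its underside, z up
- pot_in (a point): centre of the pot's inner floor, 6 mm above its underside
- barrel: orange cartridge barrel fixed in the cradle, leaning 32 degrees from vertical; 180 mm long, outer diameter 56, inner 48 mm, open at its upper end. Origin: centre of the closed lower end, z along the barrel to the mouth. Inside sits a white piston, 45 mm diameter, its upper face 100 to 135 mm below the mouth; it starts to slide at about 12 N
- barrel_mouth (a point): centre of the barrel's mouth, 180 mm from its lower end; its z axis points out of the barrel
- cradle: grey wash cradle fixed to the bench, base plate 170 x 80 x 12 mm with two posts under the barrel. Origin at the centre of its underside; the barrel leans towards its -x. The mouth's centre is 40 mm to its -x, 193 mm up
- beaker: bystander: glass beaker, 70 mm diameter, 95 mm high, origin at the centre of its underside
- tube_rack: bystander: red tube rack with capped tubes, 50 x 140 mm (x, y), 83 mm high, origin at the centre of its underside
- soap: bystander: white soap bottle with green cap, 66 mm diameter, 180 mm high, origin at the centre of its underside
There are look-alikes about, which are no part of the job. Leave any pink or red look-alike of the brush alone.

How it is judged:
On the way, in this order (a step that is already met when the one before it is completed fails the run):
1. the bristle end presses on the piston (first time) (contact force between brush and piston_c0 above 1 N).
2. the brush is drawn up: its end is less than 60 mm inside the mouth (z of brush_tip in the frame of barrel above 0.12 m).
3. the bristle end presses on the piston (second time) (contact force between brush and piston_c0 above 1 N).
4. the brush is drawn up again: its end is less than 60 mm inside the mouth (z of brush_tip in the frame of barrel above 0.12 m).
5. the bristle end presses on the piston (third time) (contact force between brush and piston_c0 above 1 N).
At the end, for the whole second after the job is handed in: Brush pressed on the piston three times, then released and at rest in its pot, bristles down, its end within 10 mm of the pot's floor and 14 mm of its centre, leaning under 0.25 rad; piston within 10 mm and beaker, tube rack and soap within 20 mm of their starts (horizontal distance between brush_tip and pot_in below 0.014 m and z of brush_tip in the frame of pot_in below 0.01 m and angle between brush's own z axis and vertical below 0.25 rad and linear speed of brush below 0.02 m/s and distance of piston_c0 from where it was at the start of the episode below 0.01 m and distance of each of beaker, tube_rack, soap from where it was at the start of the episode below 0.02 m); the robot touches nothing.
It fails at once if the piston is shoved 10 mm or more (distance of piston_c0 from where it was at the start of the episode above 0.01 m).
It fails at once if a bystander is pushed more than 20 mm (distance of any of beaker, tube_rack, soap from where it was at the start of the episode above 0.02 m).
It also fails if it takes over 66 s, if anything falls off the work surface, if the arm or the gripper's body presses on something with over 40 N, if the wrist force passes 120 N, or if a joint passes its speed limit or range.

## Working session

There is one attempt and no reset: what is moved stays moved. The work goes in short steps, each a Python script; the robot and the scene stay as the last script left them, time stands still between calls to the robot, and variables do not carry over. Pictures are saved under pics/ and viewed, at most 10 in all, crops included, and the job is handed in when it is done.

```bash
ls; mkdir -p pics
python3 - <<'E'
from workcell import bot
import cv2,pickle,numpy as np
d={}
for n in("side","top"):
    c=bot.read_camera(n); d[n]=c; cv2.imwrite(f"pics/{n}0.png",c["pixels"])
    print(n,c["fx"],c["cx"],c["cy"],c["k1"],np.round(-np.array(c["R"]).T@c["t"],3))
pickle.dump(d,open("c0.pkl","wb"))
print(bot.current_clock(),bot.current_tool_rot())
E
```

```text
pics
side 430.4629602366222 259.1362751688457 192.7919488500774 -0.1551623061047903 [0.528 0.598 0.816]
top 369.944147888507 254.76983710864346 191.7385080554374 -0.02020866624643915 [ 0.557 -0.045  1.02 ]
0.1 [-6.08252701e-01 -3.08146787e+00  2.44508598e-03]
```

View pics/side0.png

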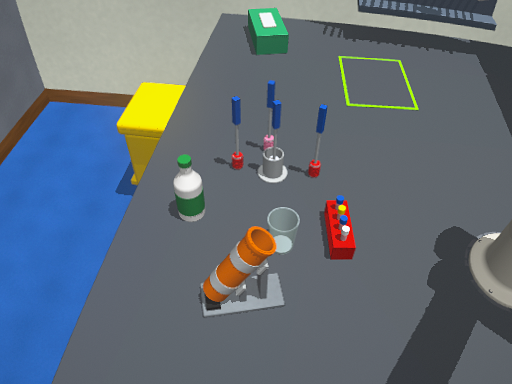

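View pics/top0.png

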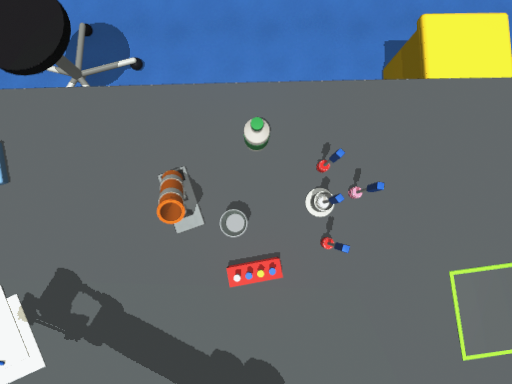

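The brushes (side view, handle / head) are at (236,110)/(237,160) with a red head, (321,117)/(315,168) with a red head, (271,92)/(268,143) with a pink head, and (276,112) standing in the steel pot at (273,160). Only the last one is in the pot, so it fits the description. In the top view the pot is at (320,202) and that brush's handle is near (338,199). I'll confirm with one enlarged crop.

```bash
cat > h.py <<'E'
import numpy as np,cv2
from scipy.spatial.transform import Rotation as Ro
def ray(c,uv):
    d=(np.array(uv,float)-[c["cx"],c["cy"]])/[c["fx"],c["fy"]]
    s=d.copy()
    for _ in range(20): s=d/(1+c["k1"]*(s@s))
    R=np.array(c["R"]);o=-R.T@np.array(c["t"]).ravel()
    v=R.T@np.array([s[0],s[1],1]);return o,v/np.linalg.norm(v)
def onz(c,uv,z):
    o,v=ray(c,uv);return o+v*(z-o[2])/v[2]
def tri(*cu):
    A=np.zeros((3,3));b=np.zeros(3);L=[]
    for c,uv in cu:
        o,v=ray(c,uv);P=np.eye(3)-np.outer(v,v);A+=P;b+=P@o;L.append((o,v))
    X=np.linalg.solve(A,b);return X,[np.linalg.norm(np.cross(X-o,v)) for o,v in L]
def proj(c,X):
    p=np.array(c["R"])@X+np.array(c["t"]).ravel();s=p[:2]/p[2]
    return s*(1+c["k1"]*(s@s))*[c["fx"],c["fy"]]+[c["cx"],c["cy"]]
E
python3 - <<'E'
import pickle,cv2,numpy as np
from h import *
d=pickle.load(open("c0.pkl","rb"))
a=d["side"]["pixels"][75:190,215:340];b=d["top"]["pixels"][145:260,295:395]
k=d["side"]["pixels"][220:325,190:310];m=d["top"]["pixels"][160:240,150:250]
r=lambda x:cv2.resize(x,(400,300),interpolation=cv2.INTER_CUBIC)
cv2.imwrite("pics/crop.png",np.vstack([np.hstack([r(a),r(b)]),np.hstack([r(k),r(m)])]))
for n in d:
    h=cv2.cvtColor(d[n]["pixels"],cv2.COLOR_BGR2HSV)
    for nm,lo,hi in(("blue",(105,130,60),(125,255,255)),("orange",(5,180,120),(18,255,255))):
        mk=cv2.inRange(h,lo,hi)
        if nm=="blue": mk[:75 if n=="side" else 140]=0; mk[:,:200]=0
        N,_,st,ce=cv2.connectedComponentsWithStats(mk)
        print(n,nm,[(st[i].tolist(),ce[i].round(1).tolist()) for i in range(1,N) if st[i,4]>15])
t=d["top"]
print(onz(t,(320,202),0),onz(t,(323,166),0),onz(t,(355,192),0),onz(t,(327,243),0),onz(t,(171,211),.193),onz(t,(235,222),0))
E
```

```text
side blue [([267, 80, 14, 49, 390], [273.5, 104.5]), ([232, 96, 9, 29, 216], [235.7, 109.8]), ([316, 104, 11, 29, 208], [321.3, 117.9]), ([337, 195, 7, 9, 54], [339.8, 198.9]), ([340, 215, 8, 10, 59], [343.2, 219.3])]
side orange [([237, 226, 39, 40, 1018], [256.0, 245.6]), ([217, 255, 31, 32, 520], [229.2, 273.4]), ([204, 277, 21, 25, 237], [211.8, 291.7])]
top blue [([330, 148, 15, 14, 101], [337.0, 155.0]), ([367, 182, 17, 10, 123], [375.5, 186.8]), ([329, 194, 15, 10, 92], [336.6, 198.7]), ([335, 244, 15, 9, 89], [342.5, 247.5]), ([270, 268, 5, 7, 27], [272.0, 270.6]), ([246, 272, 6, 7, 29], [248.5, 275.1])]
top orange [([162, 171, 16, 7, 41], [170.3, 172.7]), ([161, 180, 17, 11, 113], [169.7, 183.9]), ([157, 194, 28, 30, 559], [170.9, 208.7])]
[ 0.60171411 -0.2314938   0.        ] [ 0.70174292 -0.2439412   0.        ] [ 0.62681453 -0.32986356  0.        ] [ 0.48875838 -0.24623117  0.        ] [0.58204738 0.13741711 0.193     ] [0.55302842 0.00449562 0.        ]
```

View pics/crop.png

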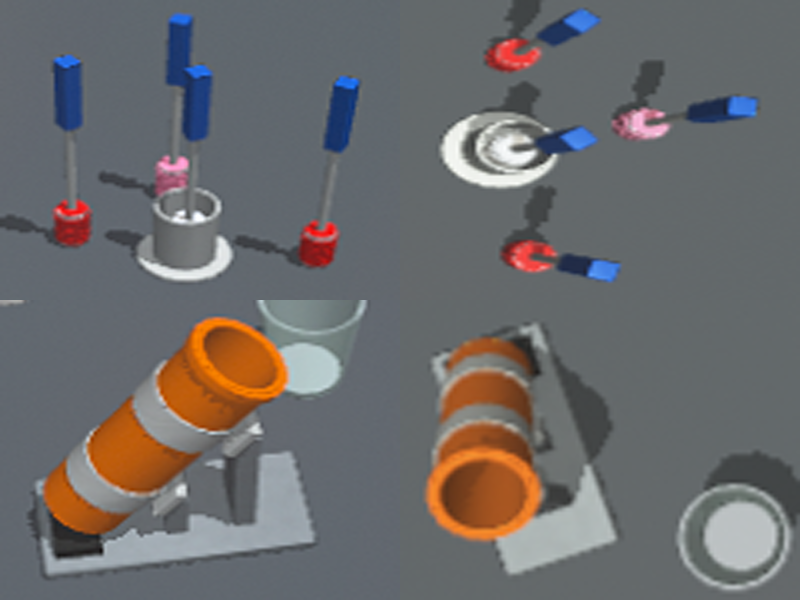

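The crop confirms it: only the brush in the pot has white bristles. The others have red or pink heads and stand on the bench outside the pot. Next I'll fix the barrel axis and the handle.

Run:
```python
import pickle
from h import *
d=pickle.load(open("c0.pkl","rb"));t,s=d["top"],d["side"]
np.set_printoptions(precision=4,suppress=True)
M,e=tri((t,(171,211.5)),(s,(261.1,241)));print("mouth tri",M,e)
co=[onz(t,u,.012) for u in((185.7,166.7),(204.2,224),(178,232.8),(158,175.2))]
g=t["pixels"]
c=sum(co)/4;print("cradle",c,[np.linalg.norm(co[i]-co[i-1]) for i in range(4)])
ax=(co[1]+co[2]-co[0]-co[3])[:2];ax/=np.linalg.norm(ax);print("-x dir",ax,"mouth pred",c[:2]+.04*ax)
cs=[onz(s,u,.012) for u in((190+285*.3,220+155*.35),(190+313*.3,220+240*.35),(190+45*.3,220+275*.35))]
print("side corners",cs, "top corners",co)
# orange axis check: midpoint plane directions
v=M[:2]-c[:2];print("mouth-cradle",v,np.linalg.norm(v))
H,e=tri((t,(339.5,199)),(s,(277.2,101.8)));print("handle top",H,e)
P=onz(s,((190-190)+215+185/3.2,75+203/2.609),.07);Q=onz(t,(295+105/4.,145+146/2.609),.07);print("pot rim",P,onz(t,(320,202.5),.07),onz(t,(295+98.5/4,145+148/2.609),0.0))
h=cv2.cvtColor(g,cv2.COLOR_BGR2HSV)[190:208,326:348];print(h[...,2])
```

```text
mouth tri [0.5818 0.1386 0.1881] [np.float64(0.0007622567884456153), np.float64(0.0007622567884456527)]
cradle [0.6181 0.1486 0.012 ] [np.float64(0.07925656839867469), np.float64(0.16532314219586045), np.float64(0.07468667205044978), np.float64(0.16722043847358026)]
-x dir [-0.9525 -0.3046] mouth pred [0.58   0.1364]
side corners [array([0.5541, 0.0937, 0.012 ]), array([0.5279, 0.1629, 0.012 ]), array([0.6861, 0.2166, 0.012 ])] top corners [array([0.708 , 0.1358, 0.012 ]), array([0.5499, 0.0876, 0.012 ]), array([0.528, 0.159, 0.012]), array([0.6866, 0.2121, 0.012 ])]
mouth-cradle [-0.0363 -0.0101] 0.0376648902185648
handle top [ 0.598  -0.2315  0.2303] [np.float64(0.001143052004333973), np.float64(0.001143052004333818)]
pot rim [ 0.6034 -0.2316  0.07  ] [ 0.5974 -0.2187  0.07  ] [ 0.6025 -0.2305  0.    ]
[[147 129  93 102 107 107 107 107 107 107 107 107 106 107 107 107 107 107
  107 107 107 107]
 [151 152 148 103 104 107 107 107 107 107 107 108 107 107 107 107 107 107
  106 107 107 107]
 [102 111 138 155 104 102 107 107 107 107 107 107 107 107 107 107 107 107
  107 106 107 107]
 [ 78
[... 690 characters left out ...]
9 199 236 236 236 227 178 133
  110 107 107 107]
 [ 87  90  93  92  90  90  91  91  90  90  90 120 214 236 226 157 118 108
  107 107 107 107]
 [101 130 165 110  84  88  90  91  91  91  92  91 138 170 149 111 106 107
  107 107 107 107]
 [230 237 221 123  76  87  91 114 103 100 102 104 107 114 108 107 107 107
  107 107 107 107]
 [245 242 203 110  76  78  73 211 141 106 107 107 107 106 107 107 107 108
  107 107 107 107]
 [246 235 149  84  76  75 143 205 136 107 107 107 107 107 107 107 107 107
  107 107 107 107]
 [240 177  97  75  75  94 208 195 127 108 107 107 107 107 106 107 107 107
  107 107 107 107]
 [177 106  76  75  69 192 233 172 114 107 107 107 107 107 107 107 107 107
  107 107 106 107]]
```

```bash
cat >> h.py <<'E'
M=np.array([.5815,.138,.193]);th=np.radians(198);l=np.radians(32)
AX=np.array([np.sin(l)*np.cos(th),np.sin(l)*np.sin(th),np.cos(l)])
def rv(z,y):  # tool rotation with z axis and closing line near y
    z=z/np.linalg.norm(z);y=y-z*(y@z);y/=np.linalg.norm(y)
    return Ro.from_matrix(np.c_[np.cross(y,z),y,z]).as_rotvec()
def down(a): return rv(np.array([0,0,-1.]),np.array([np.cos(a),np.sin(a),0]))
E
python3 - <<'E'
import pickle
from h import *
from workcell import bot
np.set_printoptions(precision=3,suppress=True)
d=pickle.load(open("c0.pkl","rb"));t=d["top"]
v=cv2.cvtColor(t["pixels"],cv2.COLOR_BGR2HSV)
m=cv2.inRange(v,(100,100,165),(125,255,255));m[:190]=0;m[204:]=0;m[:,:334]=0;m[:,348:]=0
r=cv2.minAreaRect(cv2.findNonZero(m));print(r)
b=[onz(t,p,.231) for p in cv2.boxPoints(r)];print(np.array(b),onz(t,r[0],.231))
e=b[1]-b[0];a0=np.arctan2(e[1],e[0]);print("edge",np.degrees(a0))
for k in range(4):
    a=a0+k*np.pi/2
    print(k,bot.inverse_kinematics([.598,-.2315,.179],down(a)),bot.inverse_kinematics([.598,-.2315,.36],down(a)))
for k in range(8):
    a=k*np.pi/4;R=rv(-AX,np.array([np.cos(a),np.sin(a),0]))
    print(k*45,[bot.inverse_kinematics(M+AX*q,R) for q in(.03,.25)])
E
```

```text
((339.25, 197.75), (7.071067810058594, 6.363960266113281), 45.0)
[[ 0.6   -0.221  0.231]
 [ 0.61  -0.231  0.231]
 [ 0.599 -0.241  0.231]
 [ 0.589 -0.231  0.231]] [ 0.6   -0.231  0.231]
edge -47.044568118950224
0 [-0.557  0.353  1.435 -0.     1.353  0.264] [-0.557  0.286  1.166 -0.     1.689  0.264]
1 [-0.557  0.353  1.435 -0.     1.353 -1.307] [-0.557  0.286  1.166 -0.     1.689 -1.307]
2 [-0.557  0.353  1.435 -0.     1.353 -2.878] [-0.557  0.286  1.166 -0.     1.689 -2.878]
3 [-0.557  0.353  1.435  0.     1.353  1.834] [-0.557  0.286  1.166  0.     1.689  1.834]
0 [array([-0.099, -0.249,  2.081,  0.298,  0.812, -0.198]), array([-0.266, -0.684,  2.007,  0.303,  1.348, -0.211])]
45 [array([-0.099, -0.249,  2.081,  0.298,  0.812, -1.105]), array([-0.266, -0.684,  2.007,  0.303,  1.348, -1.118])]
90 [array([-0.099, -0.249,  2.081,  0.298,  0.812, -1.866]), array([-0.266, -0.684,  2.007,  0.303,  1.348, -1.878])]
135 [array([-0.099, -0.249,  2.081,  0.298,  0.812, -2.543]), array([-0.266, -0.684,  2.007,  0.303,  1.348, -2.555])]
180 [array([-0.099, -0.249,  2.081,  0.298,  0.812,  2.944]), array([-0.266, -0.684,  2.007,  0.303,  1.348,  2.931])]
225 [array([-0.099, -0.249,  2.081,  0.298,  0.812,  2.037]), array([-0.266, -0.684,  2.007,  0.303,  1.348,  2.024])]
270 [array([-0.099, -0.249,  2.081,  0.298,  0.812,  1.276]), array([-0.266, -0.684,  2.007,  0.303,  1.348,  1.263])]
315 [array([-0.099, -0.249,  2.081,  0.298,  0.812,  0.599]), array([-0.266, -0.684,  2.007,  0.303,  1.348,  0.586])]
```

Run:
```python
from h import *
from workcell import bot
import pickle
p=np.array(bot.current_ee_pos());p[2]=.36
bot.line_to(p,max_speed=.3)
bot.goto([.599,-.231,.34],down(np.radians(-47)))
print(bot.current_clock(),bot.current_ee_pos())
for n in("wrist","side"):
    c=bot.read_camera(n);pickle.dump(c,open(n+"1.pkl","wb"));cv2.imwrite(f"pics/{n}1.png",c["pixels"])
    print(proj(c,np.array([.599,-.231,.231])))
```

```text
3.725 [ 0.59928933 -0.2301428   0.34011798]
[259.6900673  196.99846608]
[277.27108839 101.66038479]
```

View pics/wrist1.png

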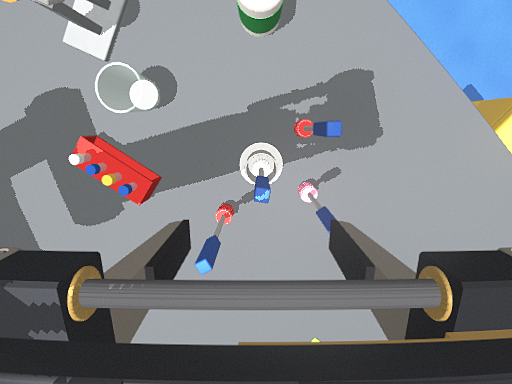

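```bash
python3 - <<'E'
from h import *
from workcell import bot
np.set_printoptions(precision=3,suppress=True)
bot.set_gripper(.5)
bot.line_to([.599,-.231,.18],max_speed=.15)
bot.set_gripper(0,40)
print(bot.current_opening()*92,bot.current_grip_force(),np.array(bot.current_contact_force()))
bot.line_to([.601,-.231,.345],max_speed=.15)
f=np.array(bot.current_contact_force());print(f,bot.current_clock())
for n in("wrist","side"):
    c=bot.read_camera(n);cv2.imwrite(f"pics/{n}2.png",c["pixels"])
    if n=="side": print(proj(c,np.array([.6,-.231,.17])),proj(c,np.array([.6,-.231,.215])))
E
python3 -c "
import cv2,numpy as np
r=lambda x:cv2.resize(x,(400,300))
cv2.imwrite('pics/c2.png',np.hstack([r(cv2.imread('pics/wrist2.png')),r(cv2.imread('pics/side2.png')[20:200,200:400])]))"
```

```text
16.720232596983426 39.99556666240096 [-0.343  0.043  0.961]
[ 0.049 -0.445 -1.355] 7.6417
[275.743 122.388] [276.548 107.226]
```

View pics/c2.png

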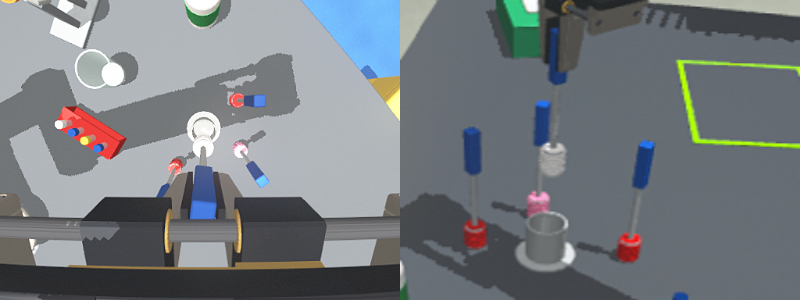

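The brush is gripped, and its end is at side (276,122) against a predicted (275.7,122.4), so the tip is where expected. Next I'll hover on the barrel axis.

```bash
cat >> h.py <<'E'
RB=rv(-AX,np.array([np.cos(5.5),np.sin(5.5),0]))
def tcp(s): return M+AX*(.174-s)   # s: tip depth below the mouth
E
python3 - <<'E'
from h import *
from workcell import bot
np.set_printoptions(precision=3,suppress=True)
bot.line_to([.601,-.231,.41],max_speed=.2)
bot.goto(tcp(-.06),RB)
bot.line_to(tcp(-.02),max_speed=.15)
print(bot.current_clock(),np.array(bot.current_contact_force()),np.array(bot.current_ee_pos())-tcp(-.02))
im=[]
for n in("top","side"):
    c=bot.read_camera(n);g=c["pixels"].copy()
    g=cv2.resize(g,None,fx=4,fy=4,interpolation=cv2.INTER_CUBIC)
    for q in(-.18,0,.02,.065,.17):
        p=proj(c,M+AX*q)*4+1.5;cv2.circle(g,tuple(int(x) for x in p),3,(255,0,255),-1)
    x,y=(proj(c,M)*4).astype(int);im.append(g[y-250:y+250,x-200:x+200])
cv2.imwrite("pics/c3.png",np.hstack(im))
E
```

```text
9.9833 [-0.462  0.143 -1.424] [ 0. -0. -0.]
```

View pics/c3.png

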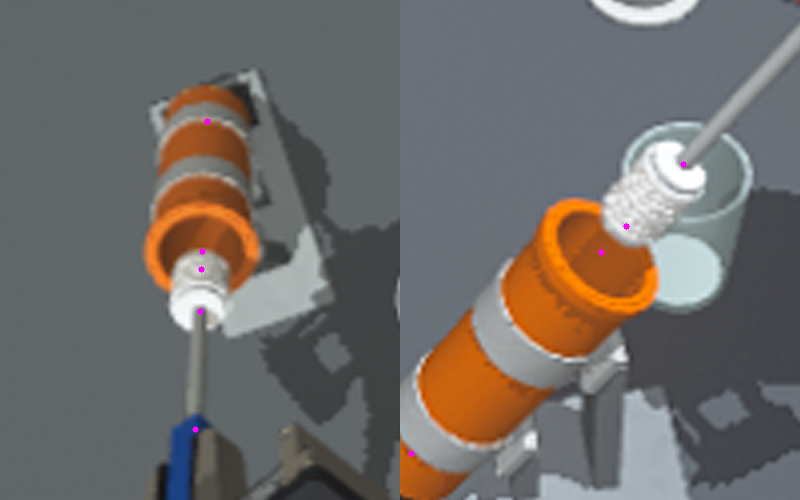

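Both views show the brush on the barrel axis, with the mouth centre at crop (202,249) in the top view and (601,254) in the side view. Now I'll feel for the piston.

```bash
cat >> h.py <<'E'
def feel(bot,s,smax,F0,step=.0015,thr=2.5):
    while s<smax:
        s+=step;bot.line_to(tcp(s),max_speed=.04)
        f=np.array(bot.current_contact_force())-F0;a=f@AX;lat=np.linalg.norm(f-a*AX)
        if a>thr or lat>8: return s,a,lat
    return s,a,lat
E
python3 - <<'E'
from h import *
from workcell import bot
np.set_printoptions(precision=3,suppress=True)
bot.line_to(tcp(.03),max_speed=.1);bot.hold(.1)
F0=np.array(bot.current_contact_force());print(F0)
for s in(.05,.07,.088):
    bot.line_to(tcp(s),max_speed=.1);f=np.array(bot.current_contact_force())-F0;print(s,f@AX,np.linalg.norm(f))
r=feel(bot,.088,.140,F0);print(r,bot.current_clock())
bot.hold(.1);print((np.array(bot.current_contact_force())-F0)@AX)
E
```

```text
[ 0.383  0.387 -0.469]
0.05 0.241778205020048 0.5284882684960737
0.07 0.24026204972326795 0.3424158140027738
0.088 -0.7882818176454575 1.0229636738545465
(0.13000000000000003, np.float64(7.29975417908423), np.float64(2.043395784603503)) 18.8667
7.373019996934531
```

Run:
```python
from h import *
from workcell import bot
for i in range(2):
    bot.line_to(tcp(.03),max_speed=.12);bot.hold(.1)
    F0=np.array(bot.current_contact_force())
    bot.line_to(tcp(.120),max_speed=.1)
    print((np.array(bot.current_contact_force())-F0)@AX)
    r=feel(bot,.1265,.134,F0,.0006,3);bot.hold(.15)
    print(r,(np.array(bot.current_contact_force())-F0)@AX,bot.current_clock())
```

```text
0.8216986323451908
(0.13009999999999994, np.float64(8.711547220271319), np.float64(2.1057278539497517)) 8.809750362938292 22.825
-0.4594548503746862
(0.13009999999999994, np.float64(7.667167984342142), np.float64(1.1632850036924196)) 7.466647730132283 26.6833
```

All three presses registered at the same depth, about 130 mm. Next I'll withdraw and check the brush over the pot.

Run:
```python
from h import *
from workcell import bot
np.set_printoptions(precision=3,suppress=True)
bot.line_to(tcp(-.06),max_speed=.12)
bot.goto([.601,-.231,.41],down(np.radians(-47)))
bot.line_to([.601,-.231,.275],max_speed=.2)
print(bot.current_clock())
im=[]
P=np.array([.6015,-.231,0])
for n in("top","side"):
    c=bot.read_camera(n);g=cv2.resize(c["pixels"],None,fx=5,fy=5,interpolation=cv2.INTER_CUBIC)
    for X in(P,P+[0,0,.07],np.array([.601,-.231,.101]),np.array([.601,-.231,.146])):
        cv2.circle(g,tuple(int(x) for x in proj(c,X)*5+2),3,(255,0,255),-1)
    for z,r in((.07,.024),(0.002,.04)):
        for a in np.linspace(0,6.28,24):
            cv2.circle(g,tuple(int(x) for x in proj(c,P+[r*np.cos(a),r*np.sin(a),z])*5+2),2,(0,255,0),-1)
    x,y=(proj(c,P+[0,0,.06])*5).astype(int);im.append(g[y-250:y+250,x-200:x+200])
cv2.imwrite("pics/c4.png",np.hstack(im))
```

```text
30.5917
```

View pics/c4.png

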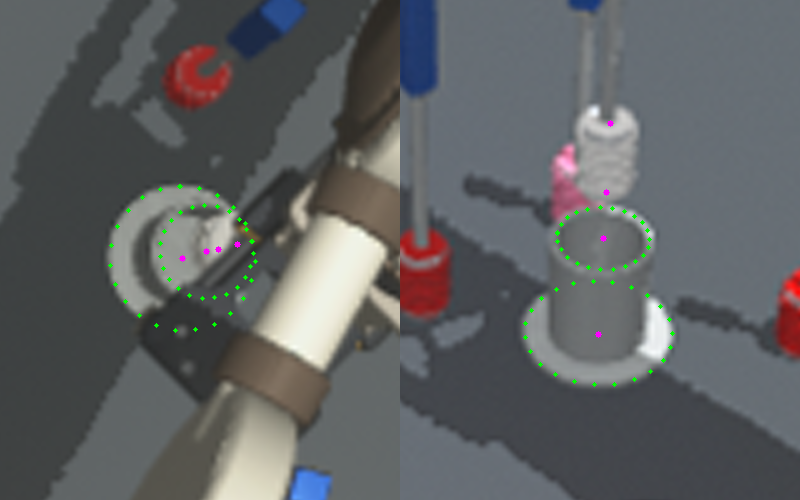

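The pot outline fits in both views. The brush tip is centred over it at side crop (606,190) and hangs upright, so I'll lower it.

Run:
```python
from h import *
from workcell import bot
np.set_printoptions(precision=3,suppress=True)
bot.line_to([.601,-.231,.188],max_speed=.1);bot.hold(.1)
F0=np.array(bot.current_contact_force());z=.188
while z>.174:
    z-=.001;bot.line_to([.601,-.231,z],max_speed=.04)
    f=np.array(bot.current_contact_force())-F0
    if f[2]>2: break
print(z,f)
bot.set_gripper(.35);bot.hold(.3)
bot.line_to([.601,-.231,.30],max_speed=.12)
bot.goto([.45,-.10,.42],down(np.radians(-47)))
bot.hold(.5);print(bot.current_clock(),np.array(bot.current_contact_force()))
im=[]
for n in("top","side"):
    c=bot.read_camera(n);g=c["pixels"];x,y=proj(c,np.array([.6,-.231,.1])).astype(int)
    im.append(cv2.resize(g[y-60:y+60,x-50:x+50],(400,480),interpolation=cv2.INTER_CUBIC))
cv2.imwrite("pics/c5.png",np.hstack(im))
```

```text
0.18 [ 0.61  -0.314  2.676]
37.1083 [ 0.317  0.416 -0.183]
```

View pics/c5.png

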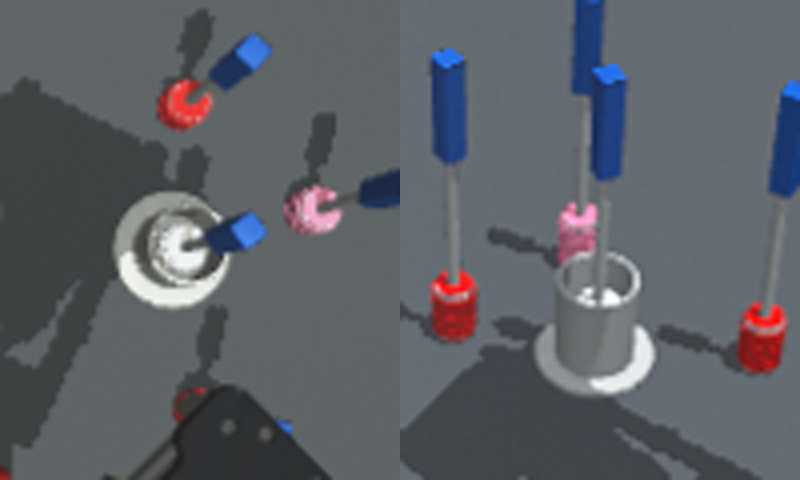

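The brush stands upright in the pot with its bristles down (top crop (180,245)), released, with the neighbouring brushes still standing.

```bash
python3 -c "
from workcell import bot
print(bot.job_done())"
```

```text
the job is handed in; nothing more can be done
None
```

The job is handed in; the verdict was not shown: the brush pressed the piston three times at a steady depth of about 130 mm (7–9 N, below the 12 N slide point), was drawn up to 30 mm inside the mouth between presses, and now stands released, bristles down, in its pot.

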